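# Find the rum bottle's own screw cap

### The arm

A 6-joint arm with a two-finger parallel gripper is mounted at the origin on the work surface. World frame = base frame: x ahead of the robot, y to its left, z up, the work surface at z = 0. Lengths are in m, angles in degrees, forces in N, time in s.
With the tool pointing down it reaches from about 0.3 to 1 m from the base axis. Payload 5.1 kg.
Tool frame: the origin (TCP) lies where the fingers leave the gripper's body, on its centre line; the fingertips stand 78 mm ahead of it and the grasp point (between the pads) lies ahead of it (grip_depth is the z of the grasp point in the tool frame, in m); z points along the fingers, y is the direction in which the jaws open and shut (so a half turn about z gives the same grasp; the last joint's range is limited). The gripper opens to 95 mm and grips with 3 to 60 N. Pads are 20 mm wide; open, the fingers measure 119 mm over their backs; the gripper's body (75 mm by 180 mm) begins 59 mm behind the grasp point.
Start: joints at [64.481, 7.093, 94.555, -0, 78.352, -4.733], TCP at [0.231, 0.608, 0.292] pointing down, gripper open.
Joint ranges: [-149.61, 149.61], [-58.7, 133.49], [1.44, 155.28], [-77.14, 257.14], [18.33, 153.61], [-166.67, 166.67]. Speed limits (degrees/s): [147.25, 147.25, 180, 180, 180, 180].

### API

Orientations are given as [roll, pitch, yaw] about the fixed x, y, z axes, in that order (R = Rz(yaw) Ry(pitch) Rx(roll)).
In Python, from rig import state, capture, get_calibration, hand_in, grip_depth gives the robot as it stands.
- The arm moves only by the shell command python3 -m crank 'ROWS'. ROWS is JSON, a list of rows, each a list of 3 entries, a list of its own where there are three numbers: the shift along the world's x, y, z normalised to -1 to 1, where 1 is 40 mm, then the turn about the world's z normalised to -1 to 1, where 1 is 5 degrees, then the opening, from 0 (shut) to 1 (fully open). A call has exactly 5 rows; each row shifts and turns the commanded pose from where the row before left it; what a row does not reach is not made up. A row lasts 1/10 s, in which the tool goes at most 50 mm and 8.59 degrees, less where a joint would pass 70% of its speed; a pose out of reach is approached as far as the arm can. A call with a number of a shift or a turn outside -1 to 1 is refused whole. A call with a gripper value outside its range is refused whole. The fingers move at their own pace and stop on an object; the grip force is fixed at half the most. Time passes only in rows, so rows that do not move let the fingers close, or fill a call up. It gives the time, the measured TCP pose, the force and the opening at its end, in the units of the state.
- state(): the state, without advancing time (a new reading comes with each control period).
- capture(name): name is "side" or "top" or "wrist"; returns (picture, depth): 384x512x3 uint8, red, green, blue; 384x512 float32, m along the optical axis (not along the pixel's ray), 0 where there is no reading.
- get_calibration(name): a dict with "fx", "fy", "cx", "cy" (pixels), "world_from_camera" (4x4, takes a point from camera to world coordinates); the wrist camera has in their place "tool_from_camera" (4x4, takes a point from camera to tool coordinates, whose origin is the TCP and whose axes are the flange's). Camera axes: x right, y down, z forward; pixel columns grow to the right and rows downward; lengths in m; the calibration is good to about 2 mm. The wrist camera is an equidistant fisheye: a pixel r from the principal point sees the ray r / f radians off the axis. A picture is of the moment at which its call begins: read the wrist's pose just before it. get_calibration takes no time and is no camera call.
- hand_in(): hands the job in, once; it reports no verdict.
The state is a dict: "time": time; "qpos": joint angles; "joint_velocities": joint speeds; "effort": joint torques, N m; "ee_pos": TCP position; "tcp_rot": TCP orientation; "contact_force": force on the tool from outside, world axes, zero at the start; "moment": the same for the moment, N m; "finger_gap": finger opening in m.
Only numpy, scipy, OpenCV 4.12 (cv2) and the standard library are available. Lean on these libraries where they do the work, as an engineer would, in place of code of your own. Each camera call takes 0.05 s, during which the arm holds its last target. There are 200 camera calls.

### The job

Only one of the two black screw caps on the sideboard belongs to the green rum bottle in the wooden stand; the other starts on the thread but binds before it is down. Find out by screwing: leave the cap that fits turned clockwise fully home on the bottle, skirt down on the glass collar and finger-tight, and put the one that does not fit in the open drawer. Do not force a cap that binds (unscrew it again), and do not disturb the tumblers, the jigger or the muddler.

Things in the scene. Friction and masses are not known exactly. Their poses are not given: they have to be found in the camera images.
- cap_a: black twelve-sided screw cap, brass disc on top, 42 mm across flats (one faces x), 22 mm high, 25 g, rim down. Origin: centre of the lower rim, z up through the top; a white dot on the top's edge marks x. Three lugs inside (6 mm long, 2.8 mm high, 4.3 mm above the rim, 14.8 mm from the axis) at 0, 120, 240 deg from x. Both caps look alike; only one (either, it changes) goes fully down, the other binds 3 mm too high.
- cap_b: black twelve-sided screw cap, brass disc on top, 42 mm across flats (one faces x), 22 mm high, 25 g, rim down. Origin: centre of the lower rim, z up through the top; a white dot on the top's edge marks x. Three lugs inside (6 mm long, 2.8 mm high, 4.3 mm above the rim, 14.8 mm from the axis) at 0, 120, 240 deg from x. Both caps look alike; only one (either, it changes) goes fully down, the other binds 3 mm too high.
- bottle: empty green glass bottle, held fast in a round mahogany stand (100 mm across, 25 mm high), neither moves nor turns. Body 76 mm diameter up to 118 mm, shoulder narrowing to a 33 mm neck at 176 mm, collar 43 mm diameter with its top at 200 mm, mouth 214 to 218 mm high. Origin: centre of the underside, z up; a white pip on the shoulder marks its x axis.
- collar (a point): centre of the collar's top face on the bottle's axis, 200 mm above its origin, axes as the bottle's; a cap fully home has its origin here within 0.5 mm. Above it the 28 mm neck has a right-hand thread (clockwise from above = on): three starts, ridges 34 mm across falling 3 mm per rad, each beginning 12.5 mm up at 0, 120, 240 deg about z from x. Lugs have 0.8 mm of play in it.
- mouth (a point): the neck's top, 14 mm above the collar on the axis. A cap set on it rests 5 to 11 mm above home, 5 with a lug 17 deg counter-clockwise of a thread beginning. Turned clockwise under light pressure it enters and sinks 3 mm per rad: the right cap till its rim is on the collar, 1.6 rad past the beginning, the wrong one till 0.65 rad; 0.3 rad later it grips tight (0.15 N m); 0.2 rad more overstrains it.
- drawer (a joint): how far the drawer under the sideboard top is pulled out towards +x, in m (0 shut, 0.24 fully out); starts 0.17 to 0.20 out, about 3 N of friction.
- drawer_spot (a point): point on the drawer's inner floor, 65 mm behind the inner face of its front, midway across; moves with the drawer. x points out of the sideboard, z up. Inside 240 mm wide, walls 47 mm high; the floor lies 87 mm below the sideboard top, whose edge at x = 0.60 m overhangs it, so that 140 to 170 mm of it lie open to above.
- tumbler_1: clear glass tumbler, 76 mm diameter, 90 mm high, on a white ceramic coaster (100 mm across, 7 mm thick). Origin: centre of its underside. To be left alone.
- tumbler_2: clear glass tumbler, 76 mm diameter, 90 mm high. Origin: centre of its underside. To be left alone.
- jigger: stainless steel double-cone jigger, 44 mm diameter, 78 mm high, standing. Origin: centre of its underside. To be left alone.
- muddler: bamboo muddler lying along its x axis, 200 mm long, 20 to 30 mm thick. Origin: midway along, at the underside. To be left alone.
There are look-alikes about, which are no part of the job. What is shaped like the cap_b but turquoise is not meant. Leave any blue or turquoise look-alike of the cap_a alone.

How it is judged (in metres and radians):
At the end, for the whole second after the job is handed in: One cap is screwed fully home (rim within 1.5 mm of the collar, 3 mm of the bottle's axis, tilt under 0.06 rad) and finger-tight (pressing on the bottle with over 5 N; a loose cap only rests by its weight), the other lies inside the drawer, both at rest and released (((z of cap_a in the frame of collar between -0.0015 and 0.0015 m and horizontal distance between cap_a and collar below 0.003 m and angle between cap_a's own z axis and vertical below 0.06 rad and contact force between cap_a and bottle above 5 N and z of cap_b in the frame of drawer_spot between -0.01 and 0.035 m and x of cap_b in the frame of drawer_spot between -0.22 and 0.06 m and y of cap_b in the frame of drawer_spot between -0.115 and 0.115 m) or (z of cap_b in the frame of collar between -0.0015 and 0.0015 m and horizontal distance between cap_b and collar below 0.003 m and angle between cap_b's own z axis and vertical below 0.06 rad and contact force between cap_b and bottle above 5 N and z of cap_a in the frame of drawer_spot between -0.01 and 0.035 m and x of cap_a in the frame of drawer_spot between -0.22 and 0.06 m and y of cap_a in the frame of drawer_spot between -0.115 and 0.115 m)) and linear speed of each of cap_a, cap_b below 0.02 m/s); the robot touches nothing.
It fails at once if a cap is forced: more than 100 N between a cap and the bottle (contact force between any of cap_a, cap_b and bottle above 100 N).
It fails at once if the robot itself strikes the bottle with more than 20 N (contact force between any of the fingers, the arm and bottle above 20 N).
It fails at once if a tumbler, the jigger or the muddler is shifted by more than 20 mm (distance of any of tumbler_1, tumbler_2, jigger, muddler from where it was at the start of the episode above 0.02 m).
It fails at once if a tumbler or the jigger is tipped by more than 0.3 rad (angle between any of tumbler_1, tumbler_2, jigger's own z axis and vertical above 0.3 rad).
It also fails if it takes over 72 s, if anything falls off the work surface, if the arm or the gripper's body presses on something with over 40 N, if the wrist force passes 120 N, or if a joint passes its speed limit or range.

## Working session

There is one attempt and no reset: what is moved stays moved. The work goes in short steps, Python scripts to look and compute and a shell command to move; the robot and the scene stay as the last step left them, time stands still between calls to the robot, and variables do not carry over. Pictures are saved under pics/ and viewed, about 8 in all and at most 12, crops included, and the job is handed in when it is done.

```bash
ls; mkdir -p pics; cat > h.py <<'E'
import numpy as np, cv2, json
from rig import state, capture, get_calibration, hand_in, grip_depth
def grab(n):
    s=state(); p,d=capture(n); np.savez(f'{n}.npz',p=p,d=d,pos=s['ee_pos'],rot=s['tcp_rot']); return p,d
def world(n,u,v,d):
    c=get_calibration(n); T=np.array(c['world_from_camera'])
    return T[:3,:3]@np.array([(u-c['cx'])/c['fx']*d,(v-c['cy'])/c['fy']*d,d])+T[:3,3]
E
python3 - <<'E'
from h import *
print(state(), grip_depth)
for n in('top','side'):
    p,d=grab(n); cv2.imwrite(f'pics/{n}.png',cv2.resize(p[...,::-1],(800,600),interpolation=cv2.INTER_CUBIC)); c=get_calibration(n);print(n,c)
print(get_calibration('wrist'))
E
```

```text
pics
{'time': 0.0, 'qpos': array([ 6.44818695e+01,  7.13458879e+00,  9.46321449e+01, -4.86524306e-04,
        7.83498621e+01, -4.73487375e+00]), 'joint_velocities': array([ 0.09839817,  0.04806718, -0.05351684, -0.08490215, -0.00092551,
       -0.00225789]), 'effort': array([ 4.88281275e-04, -4.17597556e+01, -3.59933925e+01,  7.74489529e-02,
        4.89303761e-02, -1.71980091e-04]), 'ee_pos': array([0.23049427, 0.60726452, 0.29099451]), 'tcp_rot': array([-1.79883763e+02, -9.14972399e-03,  1.59216833e+02]), 'contact_force': array([-0.27876789, -0.87831287, -0.53189188]), 'moment': array([ 0.01469706, -0.04088854,  0.00789731]), 'finger_gap': 0.09549723844713334} 0.0588
top {'fx': 493.408352063897, 'fy': 493.408352063897, 'cx': 258.7464282682358, 'cy': 189.24853164925344, 'world_from_camera': array([[-0.00897195, -0.99358646,  0.11271842,  0.29502176],
       [-0.99995432,  0.0092861 ,  0.00226236, -0.00410554],
       [-0.00329457, -0.11269298, -0.9936244 ,  1.64200656],
       [ 0.        ,  0.        ,  0.        ,  1.        ]])}
side {'fx': 488.3413399764679, 'fy': 488.3413399764679, 'cx': 255.64685068543426, 'cy': 187.06493930689416, 'world_from_camera': array([[ 0.99847796, -0.03470504,  0.04286398,  0.42914586],
       [-0.05422254, -0.475617  ,  0.87797972, -1.03378836],
       [-0.01008348, -0.87896759, -0.47677489,  0.6750524 ],
       [ 0.        ,  0.        ,  0.        ,  1.        ]])}
{'fx': 297.3186396354542, 'fy': 297.3186396354542, 'cx': 249.2283379438336, 'cy': 195.28388265591326, 'tool_from_camera': array([[ 2.57717368e-04, -9.62580733e-01, -2.70994957e-01,
         7.76947939e-02],
       [ 9.99999890e-01,  1.41703882e-04,  4.47668528e-04,
         1.38618731e-03],
       [-3.92516062e-04, -2.70995042e-01,  9.62580663e-01,
        -9.18186182e-02],
       [ 0.00000000e+00,  0.00000000e+00,  0.00000000e+00,
         1.00000000e+00]])}
```

View pics/top.png

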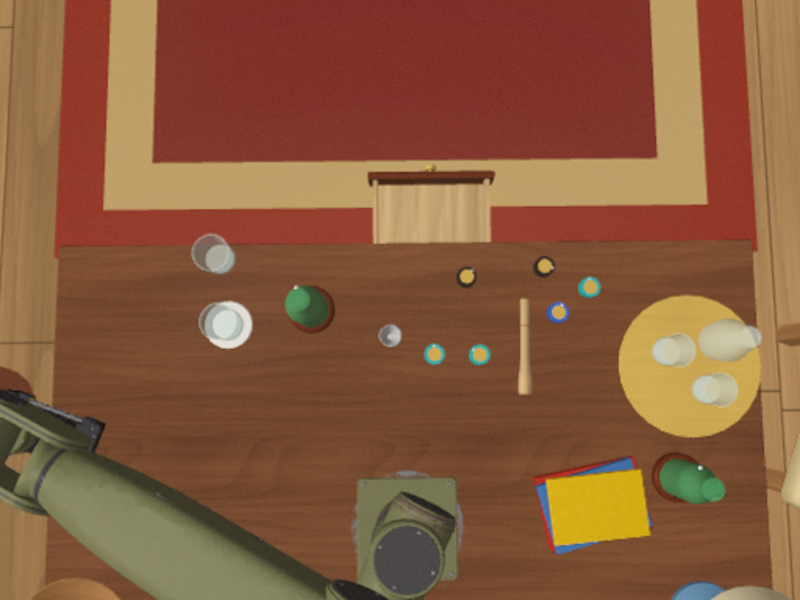

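View pics/side.png

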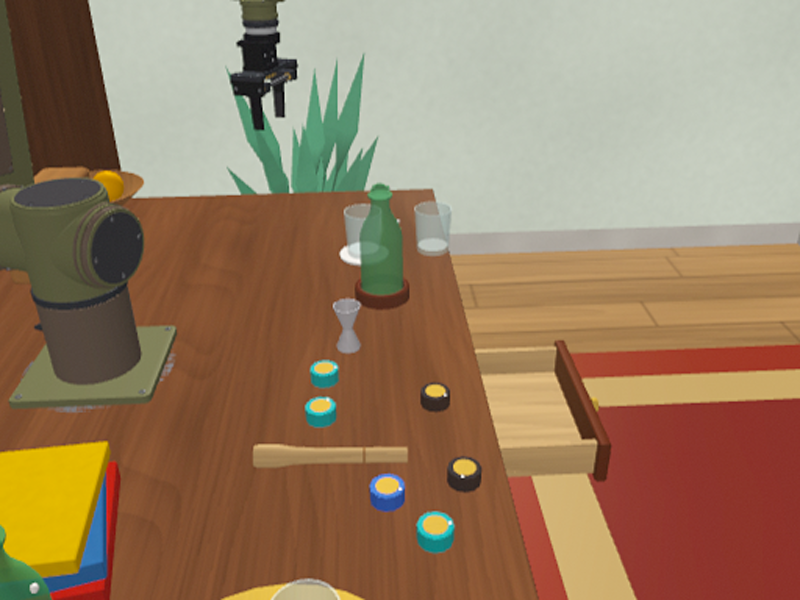

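The top view shows black caps near (466,276) and (543,266), and green bottles near (300,300) and (700,480). The side view shows the drawer open on the right. I'll enlarge both bottles and both caps.

```bash
python3 - <<'E'
from h import *
t=np.load('top.npz');s=np.load('side.npz')
p,d=t['p'],t['d'];k=.64
def crop(p,u,v,w,sz): 
    u,v=int(u*k),int(v*k); x0=max(0,min(512-2*w,u-w)); y0=max(0,min(384-2*w,v-w)); print('crop',x0,y0,sz/(2*w)); return cv2.resize(p[y0:y0+2*w,x0:x0+2*w],(sz,sz),interpolation=cv2.INTER_CUBIC)
a=np.hstack([crop(p,310,308,25,400),crop(p,690,480,25,400)])
b=np.hstack([crop(p,466,276,9,200),crop(p,543,266,9,200),crop(s['p'],380,245,45,200),crop(s['p'],20,580,45,200)])
cv2.imwrite('pics/c.png',np.vstack([a,b])[...,::-1])
for n,u,v in [('cap1',466,276),('cap2',543,266),('mouth1',297,299),('mouth2',712,489),('drawfloor',431,210),('front',431,178),('jig',390,335),('t1',225,322),('t2',213,250)]:
    u,v=u*k,v*k; z=d[int(v),int(u)]; print(n,u,v,z,world('top',u,v,z).round(4))
E
```

```text
crop 173 172 8.0
crop 416 282 8.0
crop 289 167 11.11111111111111
crop 338 161 11.11111111111111
crop 198 111 2.2222222222222223
crop 0 294 2.2222222222222223
cap1 298.24 176.64000000000001 1.6326029 [ 0.5193 -0.1315  0.0241]
cap2 347.52 170.24 1.632123 [ 0.5388 -0.2946  0.0264]
mouth1 190.08 191.36 1.4554347 [0.4547 0.2018 0.1958]
mouth2 455.68 312.96 1.391644 [ 0.1002 -0.5531  0.2181]
drawfloor 275.84000000000003 134.4 1.7621307 [ 0.6877 -0.063  -0.087 ]
front 275.84000000000003 113.92 1.71401 [ 0.7477 -0.062  -0.0318]
jig 249.6 214.4 1.5983176 [0.3945 0.0299 0.0448]
t1 144.0 206.08 1.6223853 [0.4263 0.3774 0.025 ]
t2 136.32 160.0 1.65971 [0.5836 0.4105 0.0053]
```

View pics/c.png

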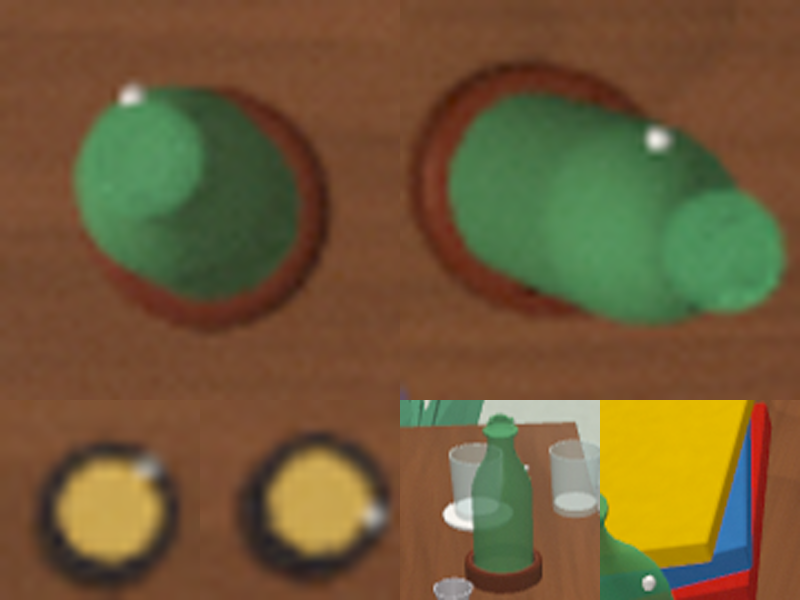

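```bash
python3 - <<'E'
from h import *
t=np.load('top.npz');d=t['d']
c=get_calibration('top')
def pts(x0,y0,w,h):
    vv,uu=np.mgrid[y0:y0+h,x0:x0+w]; z=d[vv,uu]; T=np.array(c['world_from_camera'])
    q=np.stack([(uu-c['cx'])/c['fx']*z,(vv-c['cy'])/c['fy']*z,z],-1)@T[:3,:3].T+T[:3,3]; return q
for n,b in dict(b1=(173,172,45,50),b2=(416,282,60,50),cap1=(288,166,20,20),cap2=(337,160,20,20)).items():
    q=pts(*b).reshape(-1,3); q=q[np.isfinite(q).all(1)]
    print(n,'zmax',np.sort(q[:,2])[-8:].round(3))
    for lo,hi in ([(0.1,.15),(.15,.185),(.185,.205),(.205,.235)] if n[0]=='b' else [(.012,.04)]):
        m=q[(q[:,2]>lo)&(q[:,2]<hi)]
        if len(m): print(lo,len(m),m.mean(0).round(4),m.min(0).round(4),m.max(0).round(4))
E
```

```text
b1 zmax [0.222 0.224 1.642 1.642 1.642 1.642 1.642 1.642]
0.1 207 [0.4448 0.1892 0.1347] [0.4149 0.1626 0.1   ] [0.4892 0.2371 0.15  ]
0.15 115 [0.4454 0.1923 0.1585] [0.4236 0.1709 0.15  ] [0.4823 0.2265 0.1766]
0.185 74 [0.4527 0.1987 0.1995] [0.4342 0.1803 0.1903] [0.4735 0.2198 0.2046]
0.205 92 [0.453  0.1994 0.2132] [0.4365 0.1831 0.2058] [0.469  0.2149 0.2241]
b2 zmax [1.642 1.642 1.642 1.642 1.642 1.642 1.642 1.642]
0.1 282 [ 0.1041 -0.5392  0.1316] [ 0.0606 -0.5892  0.1016] [ 0.1348 -0.5199  0.1499]
0.15 179 [ 0.1011 -0.5475  0.1615] [ 0.068 -0.58   0.15 ] [ 0.1263 -0.5283  0.1799]
0.185 84 [ 0.0983 -0.5557  0.2002] [ 0.0777 -0.5817  0.1857] [ 0.1175 -0.5373  0.205 ]
0.205 100 [ 0.099  -0.5581  0.2131] [ 0.0823 -0.5778  0.2053] [ 0.1181 -0.5412  0.2285]
cap1 zmax [0.029 0.029 0.029 0.03  1.642 1.642 1.642 1.642]
0.012 135 [ 0.5186 -0.1309  0.0223] [ 0.4982 -0.1507  0.0129] [ 0.5391 -0.1109  0.0298]
cap2 zmax [0.029 0.029 0.03  0.032 0.032 1.642 1.642 1.642]
0.012 133 [ 0.5396 -0.2956  0.0226] [ 0.5192 -0.3172  0.0126] [ 0.5608 -0.2763  0.0321]
```

```bash
cat >> h.py <<'E'
def ray(n,u,v,z):
    "world point at height z on a pixel's ray; wrist uses pose saved with the picture"
    if n=='wrist':
        from scipy.spatial.transform import Rotation as R
        c=get_calibration(n); f=np.load('wrist.npz'); x,y=u-c['cx'],v-c['cy']; r=np.hypot(x,y)+1e-9; th=r/c['fx']
        T=np.array(c['tool_from_camera']); W=np.eye(4); W[:3,:3]=R.from_euler('xyz',f['rot'],degrees=True).as_matrix(); W[:3,3]=f['pos']; T=W@T
        D=np.array([np.sin(th)*x/r,np.sin(th)*y/r,np.cos(th)])
    else:
        c=get_calibration(n); T=np.array(c['world_from_camera']); D=np.array([(u-c['cx'])/c['fx'],(v-c['cy'])/c['fy'],1])
    D=T[:3,:3]@D; o=T[:3,3]; return o+D*(z-o[2])/D[2]
def cent(p,box,lo,hi):
    x0,y0,w,h=box; m=cv2.inRange(cv2.cvtColor(p[y0:y0+h,x0:x0+w],cv2.COLOR_RGB2HSV),lo,hi); M=cv2.moments(m,True)
    return M['m10']/M['m00']+x0,M['m01']/M['m00']+y0,M['m00']
E
python3 - <<'E'
from h import *
p=np.load('top.npz')['p']
for n,b in dict(cap1=(288,166,20,20),cap2=(339,160,18,20)).items():
    br=cent(p,b,(15,100,140),(28,255,255)); wd=cent(p,b,(0,0,135),(180,60,255))
    B=ray('top',*br[:2],.022);W=ray('top',*wd[:2],.022);e=W-B
    print(n,br,wd,B.round(4),'yaw',np.degrees(np.arctan2(e[1],e[0])),np.hypot(*e[:2]))
for n,b,ctr in [('b1',(173,172,45,45),(.453,.199)),('b2',(440,290,20,20),(.099,-.557))]:
    w=cent(p,b,(0,0,160),(180,70,255)); print(n,w,np.load('top.npz')['d'][int(w[1]+.5),int(w[0]+.5)])
    for z in (.13,.145,.16):
        W=ray('top',*w[:2],z); e=W[:2]-ctr; print(z,W.round(4),np.degrees(np.arctan2(e[1],e[0])),np.hypot(*e))
# circle of collar/mouth
w=cent(p,(180,180,20,24),(40,100,130),(80,255,255));print(w,ray('top',*w[:2],.21))
E
```

```text
cap1 (298.25, 176.51666666666668, 60.0) (302.0, 173.0, 1.0) [ 0.52   -0.1317  0.022 ] yaw -47.33639491743863 0.017192143100317796
cap2 (348.1639344262295, 169.70491803278688, 61.0) (353.0, 171.0, 1.0) [ 0.5413 -0.2976  0.022 ] yaw -105.7786154287202 0.016521919530668748
b1 (188.8, 183.6, 5.0) 1.5032725
0.13 [0.4861 0.2153 0.13  ] 26.1613461399308 0.03690965488805402
0.145 [0.4842 0.2131 0.145 ] 24.292467699932807 0.034266650641254996
0.16 [0.4823 0.2109 0.16  ] 22.113989645215227 0.031666165700527216
b2 (447.5, 299.0, 6.0) 1.4656
0.13 [ 0.1294 -0.5648  0.13  ] -14.3332505936226 0.03137762428225807
0.145 [ 0.131  -0.5592  0.145 ] -3.9378100965597578 0.0321197947106459
0.16 [ 0.1327 -0.5536  0.16  ] 5.689738390256028 0.033853808585936555
(189.73026315789474, 191.9736842105263, 152.0) [0.45134538 0.20077548 0.21      ]
```

```bash
python3 -m crank '[[[0,-0.2,1],0,1],[[0.2,-0.6,0.7],0,1],[[0.3,-0.9,0],0,1],[[0.35,-0.9,0],0,1],[[0.35,-0.9,0],0,1]]'
python3 - <<'E'
from h import *
p,d=grab('wrist'); print(state()['ee_pos'],state()['tcp_rot']); cv2.imwrite('pics/w1.png',cv2.resize(p[...,::-1],(800,600)))
E
```

```text
time: 0.6
ee_pos: [0.2788, 0.4663, 0.36]
tcp_rot: [-180.0, 0.0, 159.3]
contact_force: [1.0, -0.1, 0.0]
finger_gap: 0.0949
[0.28037791 0.46259975 0.35993088] [-1.79812315e+02  1.59674548e-01  1.59090296e+02]
```

View pics/w1.png

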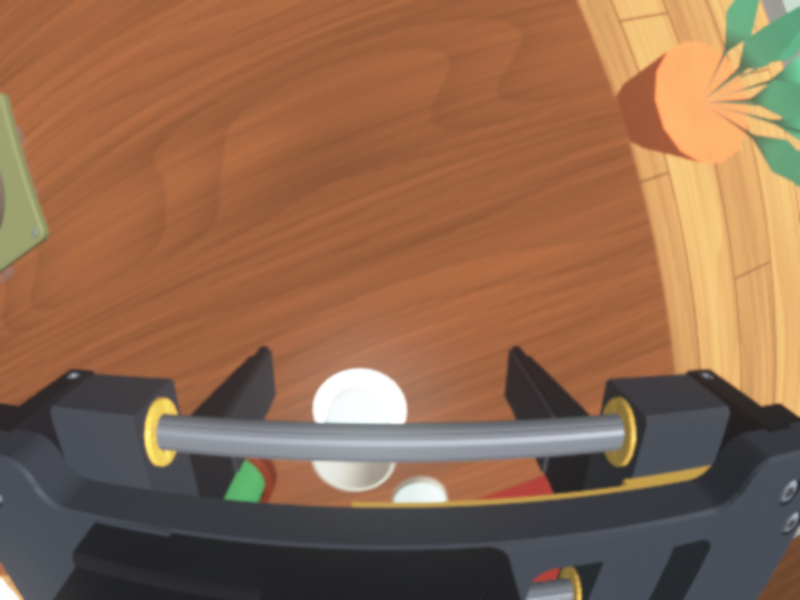

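The top view gives both caps and the bottle. The wrist view (coaster tumbler near (360,430)) faces back toward the base. Next I go above cap 1.

```bash

python3 -m crank '[[[0.4,-0.99,0],0.8,1],[[0.4,-0.99,0],0,1],[[0.4,-0.99,0],0,1],[[0.4,-0.99,0],0,1],[[0.4,-0.99,0],0,1]]' >/dev/null
python3 -m crank '[[[0.4,-0.99,0],0,1],[[0.4,-0.99,0],0,1],[[0.4,-0.99,0],0,1],[[0.4,-0.99,0],0,1],[[0.4,-0.99,0],0,1]]' 
python3 -m crank '[[[0.4,-0.99,-0.4],0,1],[[0.4,-0.99,-0.5],0,1],[[0.4,-0.99,-0.5],0,1],[[0.4,-0.99,-0.5],0,1],[[0.4,-0.99,-0.5],0,1]]'
python3 -m crank '[[[0,0,-0.6],0,1],[[0,0,-0.6],0,1],[[0,0,-0.4],0,1],[[0,0,0],0,1],[[0,0,0],0,1]]'
python3 - <<'E'
from h import *
p,d=grab('wrist'); print(state()['ee_pos'],state()['tcp_rot']); cv2.imwrite('pics/w2.png',cv2.resize(p[...,::-1],(800,600)))
E
```

```text
time: 1.65
ee_pos: [0.4388, 0.07, 0.36]
tcp_rot: [180.0, -0.0, 163.2]
contact_force: [1.3, -0.6, 0.2]
finger_gap: 0.095
time: 2.15
ee_pos: [0.5188, -0.1281, 0.2631]
tcp_rot: [180.0, -0.0, 163.2]
contact_force: [1.2, 0.1, -0.3]
finger_gap: 0.0947
time: 2.65
ee_pos: [0.5188, -0.1261, 0.2006]
tcp_rot: [-180.0, 0.0, 163.2]
contact_force: [0.3, 0.4, 1.3]
finger_gap: 0.0949
[ 0.51928682 -0.12621242  0.20147812] [-1.79993603e+02  1.02364409e-01  1.63247445e+02]
```

View pics/w2.png

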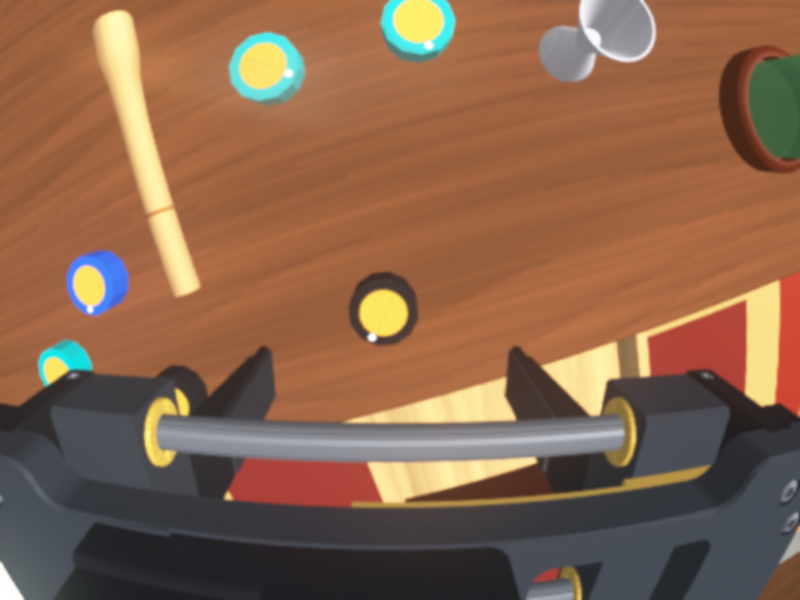

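Cap 1's brass disc is at (383,312) and its dot at (372,338). Cap 2 is half hidden at (185,390).

```bash
python3 - <<'E'
from h import *
p=np.load('wrist.npz')['p']; b=(215,165,60,60)
br=cent(p,b,(20,100,140),(30,255,255)); wd=cent(p,b,(0,0,190),(180,60,255)); print(br,wd)
B=ray('wrist',*br[:2],.022);W=ray('wrist',*wd[:2],.022);e=W-B
print(B.round(4),'yaw',np.degrees(np.arctan2(e[1],e[0])),np.hypot(*e[:2]))
b=(25,170,40,40);b=(40,160,50,40)
br=cent(p,b,(20,100,140),(30,255,255));print(br,ray('wrist',*br[:2],.022))
E
```

```text
(244.98333333333335, 199.80694444444444, 720.0) (237.82608695652175, 215.43478260869566, 23.0)
[ 0.521  -0.1293  0.022 ] yaw -40.64018135909476 0.01722252056137765
(56.54651162790698, 182.50290697674419, 344.0) [ 0.44359572 -0.32089547  0.022     ]
```

```bash

python3 -m crank '[[[0.05,-0.09,-0.5],1,1],[[0,0,-0.8],0.23,1],[[0,0,-0.8],0,0.8],[[0,0,-0.6],0,0.7],[[0,0,-0.24],0,0.7]]'
python3 -m crank '[[[0,0,0],0,0.7],[[0,0,0],0,0],[[0,0,0],0,0],[[0,0,0],0,0],[[0,0,0],0,0]]'
python3 -m crank '[[[0,0,0],0,0],[[0,0,0.3],0,0],[[0,0,0.5],0,0],[[0,0,0.5],0,0],[[0,0,0],0,0]]'
python3 - <<'E'
from h import *
p,d=grab('wrist'); s=state();print({k:s[k].round(3) for k in('ee_pos','tcp_rot','contact_force','moment')}); cv2.imwrite('pics/w3.png',cv2.resize(p[150:330,140:380,::-1],(800,600)))
E
```

```text
time: 3.2
ee_pos: [0.5203, -0.1295, 0.0817]
tcp_rot: [180.0, -0.1, 169.4]
contact_force: [-0.3, -0.5, 0.0]
finger_gap: 0.0762
time: 3.7
ee_pos: [0.5214, -0.1302, 0.0839]
tcp_rot: [-180.0, 0.1, 169.4]
contact_force: [0.2, -0.5, 3.4]
finger_gap: 0.0414
time: 4.2
ee_pos: [0.5226, -0.1306, 0.1383]
tcp_rot: [-179.9, 0.4, 169.4]
contact_force: [1.6, -0.4, 0.5]
finger_gap: 0.0416
{'ee_pos': array([ 0.522, -0.13 ,  0.137]), 'tcp_rot': array([-179.965,    0.213,  169.364]), 'contact_force': array([ 0.192, -0.099, -0.032]), 'moment': array([ 0.073,  0.001, -0.008])}
```

View pics/w3.png

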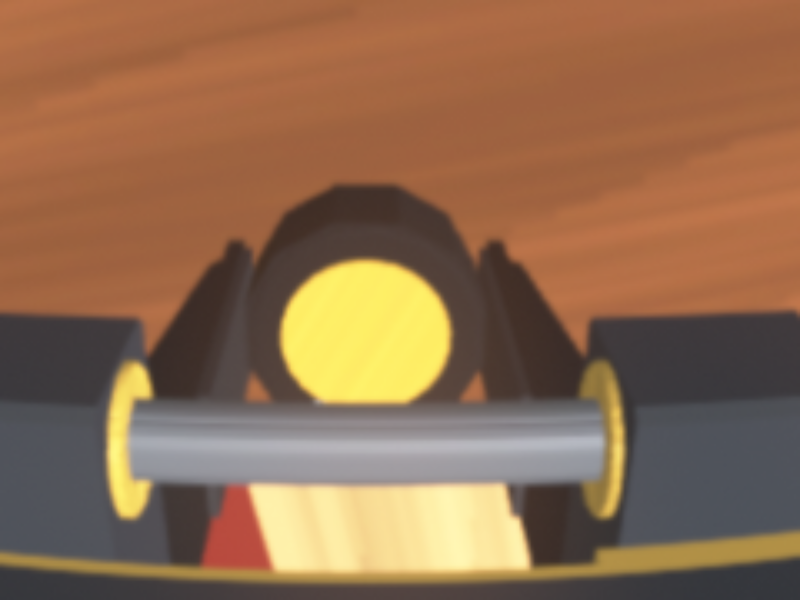

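The cap is held square between the pads, brass disc at (366,333) in the crop. I carry it to a spot beside the bottle, high up, and look at the neck.

```bash

python3 -m crank '[[[0,0.2,0.9],-1,0],[[0,0.6,0.9],-1,0],[[0,0.8,0.9],-1,0],[[0,0.8,0.9],-1,0],[[0,0.8,0.9],-1,0]]' >/dev/null
python3 -m crank '[[[0,0.9,0.8],-1,0],[[0,0.9,0.27],0,0],[[0,0.9,0],0,0],[[0,0.72,0],0,0],[[0,0,0],0,0]]'
python3 - <<'E'
from h import *
from scipy.spatial.transform import Rotation as R
# offset of held cap in the tool frame
f=np.load('wrist.npz'); B=ray('wrist',249.5,249.6,f['pos'][2]-.062)
print('cap in tool',R.from_euler('xyz',f['rot'],degrees=True).inv().apply(B-f['pos']).round(4))
p,d=grab('wrist'); print(state()['ee_pos'],state()['tcp_rot']); cv2.imwrite('pics/w4.png',cv2.resize(p[...,::-1],(800,600)))
E
```

```text
time: 5.25
ee_pos: [0.5201, 0.1375, 0.3559]
tcp_rot: [-179.9, -0.1, 139.6]
contact_force: [0.4, -0.4, 0.0]
finger_gap: 0.0414
cap in tool [0.0025 0.0011 0.062 ]
[0.52021739 0.13602702 0.35586222] [-1.79877952e+02 -8.26698202e-02  1.39531296e+02]
```

View pics/w4.png

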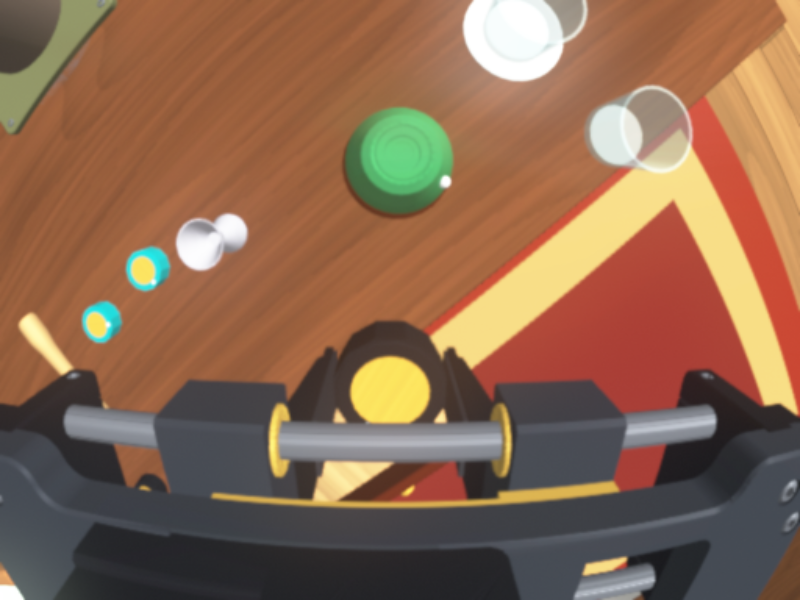

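The bottle's mouth rings are near (404,153), the pip is at (445,182), and the cap is in hand. I'll enlarge the neck.

```bash
python3 - <<'E'
from h import *
p=np.load('wrist.npz')['p']; cv2.imwrite('pics/w5.png',cv2.resize(p[66:138,212:308,::-1],(800,600),interpolation=cv2.INTER_CUBIC))
for z in(.2,.216): print(ray('wrist',404*.64-.5,153*.64-.5,z))
w=cent(p,(275,105,25,25),(0,0,170),(180,90,255)); print(w)
for z in (.13,.14,.15): print(ray('wrist',*w[:2],z))
E
```

```text
[0.45517834 0.20322109 0.2       ]
[0.45558278 0.20228724 0.216     ]
(284.60714285714283, 115.67857142857143, 56.0)
[0.48631612 0.21640311 0.13      ]
[0.48553367 0.21553329 0.14      ]
[0.48475122 0.21466347 0.15      ]
```

View pics/w5.png

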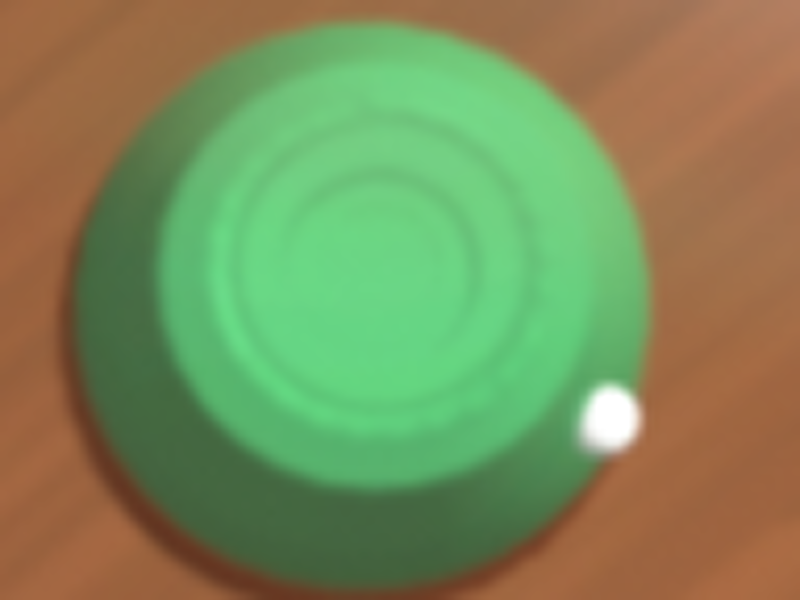

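```bash

python3 -m crank '[[[-0.5,0.5,0],0,0],[[-0.6,0.6,0],0,0],[[-0.52,0.5,0],0,0],[[0,0,-0.4],0,0],[[0,0,0],0,0]]'
python3 -m crank '[[[0,0,-0.5],0,0],[[0,0,-0.4],0,0],[[0,0,-0.25],0,0],[[0,0,0],0,0],[[0,0,0],0,0]]'
python3 -c "
from h import *
s=state();print({k:s[k].round(4) for k in('ee_pos','tcp_rot','contact_force','moment')})"
```

```text
time: 5.8
ee_pos: [0.455, 0.1978, 0.3381]
tcp_rot: [-179.7, -0.1, 139.4]
contact_force: [-0.7, -0.9, -0.5]
finger_gap: 0.0417
time: 6.3
ee_pos: [0.4559, 0.1985, 0.2949]
tcp_rot: [-179.9, -0.0, 139.3]
contact_force: [1.2, 0.5, 0.5]
finger_gap: 0.0418
{'ee_pos': array([0.4559, 0.1985, 0.2949]), 'tcp_rot': array([-1.799172e+02, -3.430000e-02,  1.393399e+02]), 'contact_force': array([1.151 , 0.5003, 0.4724]), 'moment': array([0.0211, 0.0645, 0.014 ])}
```

```bash

python3 -m crank '[[[0,0.03,-0.025],0,0],[[0,0,-0.025],0,0],[[0,0,-0.025],0,0],[[0,0,0],0,0],[[0,0,0],0,0]]'
python3 -m crank '[[[0,0,-0.025],0,0],[[0,0,-0.025],0,0],[[0,0,0],0,0],[[0,0,0],0,0],[[0,0,0],0,0]]'
python3 -c "
from h import *
s=state();print({k:s[k].round(4) for k in('ee_pos','tcp_rot','contact_force','moment')})"
```

```text
time: 6.8
ee_pos: [0.4559, 0.2001, 0.2926]
tcp_rot: [180.0, 0.0, 139.4]
contact_force: [0.9, 1.2, -0.8]
finger_gap: 0.0418
time: 7.3
ee_pos: [0.4559, 0.2001, 0.2905]
tcp_rot: [180.0, 0.0, 139.4]
contact_force: [0.0, -0.4, -0.2]
finger_gap: 0.0418
{'ee_pos': array([0.4559, 0.2001, 0.2905]), 'tcp_rot': array([1.799982e+02, 2.700000e-03, 1.393648e+02]), 'contact_force': array([ 0.0492, -0.4452, -0.2212]), 'moment': array([ 0.0095,  0.0085, -0.0115])}
```

```bash

python3 -m crank '[[[0,0,-0.02],0,0],[[0,0,0],0,0],[[0,0,0],0,0],[[0,0,-0.02],0,0],[[0,0,0],0,0]]'
python3 -m crank '[[[0,0,-0.02],0,0],[[0,0,0],0,0],[[0,0,0],0,0],[[0,0,0],0,0],[[0,0,0],0,0]]'
```

```text
time: 7.8
ee_pos: [0.456, 0.2001, 0.2896]
tcp_rot: [180.0, 0.0, 139.4]
contact_force: [-1.2, -1.1, 4.8]
finger_gap: 0.0417
time: 8.3
ee_pos: [0.4561, 0.2001, 0.2895]
tcp_rot: [180.0, 0.0, 139.4]
contact_force: [-3.3, -1.5, 6.3]
finger_gap: 0.0418
```

```bash

python3 -m crank '[[[-0.012,0,-0.0065],-1,0],[[0,0,-0.0065],-1,0],[[0,0,-0.0065],-1,0],[[0,0,-0.0065],-1,0],[[0,0,-0.0065],-1,0]]'
python3 -m crank '[[[0,0,-0.0065],-1,0],[[0,0,-0.0065],-1,0],[[0,0,0],0,0],[[0,0,0],0,0],[[0,0,0],0,0]]'
python3 -c "
from h import *
s=state();print({k:s[k].round(4) for k in('ee_pos','tcp_rot','contact_force','moment')})"
```

```text
time: 8.8
ee_pos: [0.456, 0.1997, 0.2882]
tcp_rot: [179.9, 0.1, 114.2]
contact_force: [-0.4, -2.3, 5.0]
finger_gap: 0.0414
time: 9.3
ee_pos: [0.4558, 0.1999, 0.2876]
tcp_rot: [179.9, 0.0, 104.3]
contact_force: [-0.3, -2.4, 5.5]
finger_gap: 0.0419
{'ee_pos': array([0.4558, 0.1999, 0.2876]), 'tcp_rot': array([1.799147e+02, 4.490000e-02, 1.043458e+02]), 'contact_force': array([-0.2917, -2.3708,  5.4907]), 'moment': array([-0.4425,  0.3128, -0.1456])}
```

```bash

python3 -m crank '[[[0,0,-0.0065],-1,0],[[0,0,-0.0065],-1,0],[[0,0,-0.0065],-1,0],[[0,0,-0.0065],-1,0],[[0,0,0],0,0]]'
python3 -c "
from h import *
s=state();print({k:s[k].round(4) for k in('ee_pos','tcp_rot','contact_force','moment')})"
python3 -m crank '[[[0,0,-0.0065],-1,0],[[0,0,-0.0065],-1,0],[[0,0,-0.003],-0.5,0],[[0,0,0],0,0],[[0,0,0],0,0]]'
python3 -c "
from h import *
s=state();print({k:s[k].round(4) for k in('ee_pos','tcp_rot','contact_force','moment')})"
```

```text
time: 9.8
ee_pos: [0.456, 0.2001, 0.2866]
tcp_rot: [179.9, -0.0, 84.3]
contact_force: [-1.0, -0.1, 6.9]
finger_gap: 0.0419
{'ee_pos': array([0.456 , 0.2001, 0.2866]), 'tcp_rot': array([ 1.798639e+02, -2.970000e-02,  8.427610e+01]), 'contact_force': array([-1.0168, -0.0511,  6.8947]), 'moment': array([-0.2446,  0.2392, -0.0424])}
time: 10.3
ee_pos: [0.4564, 0.2001, 0.2861]
tcp_rot: [179.8, -0.1, 71.9]
contact_force: [1.2, -0.4, 5.1]
finger_gap: 0.0416
{'ee_pos': array([0.4564, 0.2001, 0.2861]), 'tcp_rot': array([ 1.798102e+02, -7.900000e-02,  7.186160e+01]), 'contact_force': array([ 1.2022, -0.4072,  5.1274]), 'moment': array([-0.2844,  0.0057,  0.0424])}
```

```bash

python3 -m crank '[[[0,0,-0.0065],-1,0],[[0,0,0],0,0],[[0,0,0],0,0],[[0,0,0],0,0],[[0,0,0],0,0]]'
python3 -c "
from h import *
for i in range(5):
  s=state();print({k:s[k].round(4) for k in('ee_pos','tcp_rot','contact_force','moment')}) ; capture('side')"

```

```text
time: 10.8
ee_pos: [0.4563, 0.2002, 0.2858]
tcp_rot: [179.8, -0.1, 66.9]
contact_force: [1.1, 0.0, 5.3]
finger_gap: 0.0418
{'ee_pos': array([0.4563, 0.2002, 0.2858]), 'tcp_rot': array([ 1.798393e+02, -1.051000e-01,  6.686150e+01]), 'contact_force': array([1.1356, 0.0233, 5.2852]), 'moment': array([-0.2647,  0.0602,  0.0498])}
{'ee_pos': array([0.4563, 0.2002, 0.2858]), 'tcp_rot': array([ 1.798388e+02, -1.027000e-01,  6.686420e+01]), 'contact_force': array([ 0.3765, -1.5838,  5.2847]), 'moment': array([-0.2751,  0.045 ,  0.0471])}
{'ee_pos': array([0.4563, 0.2002, 0.2858]), 'tcp_rot': array([ 1.798364e+02, -1.041000e-01,  6.686360e+01]), 'contact_force': array([0.2137, 0.8692, 6.3889]), 'moment': array([-0.2529,  0.0046,  0.0398])}
{'ee_pos': array([0.4563, 0.2002, 0.2858]), 'tcp_rot': array([ 1.798344e+02, -1.062000e-01,  6.686720e+01]), 'contact_force': array([ 0.6606, -0.129 ,  4.5727]), 'moment': array([-0.2654,  0.0578, -0.0179])}
{'ee_pos': array([0.4563, 0.2002, 0.2858]), 'tcp_rot': array([ 1.798379e+02, -1.033000e-01,  6.686280e+01]), 'contact_force': array([ 0.7079, -0.6536,  5.3337]), 'moment': array([-0.2111,  0.0933, -0.0003])}
```

```bash

python3 -m crank '[[[0,0,-0.0065],-1,0],[[0,0,0],0,0],[[0,0,0],0,0],[[0,0,0],0,0],[[0,0,0],0,0]]'
python3 -c "
from h import *
for i in range(4):
  s=state();print({k:s[k].round(4) for k in('ee_pos','contact_force','moment')}) ; capture('side')"
python3 -m crank '[[[0,0,-0.005],-0.7,0],[[0,0,0],0,0],[[0,0,0],0,0],[[0,0,0],0,0],[[0,0,0],0,0]]'
python3 -c "
from h import *
for i in range(4):
  s=state();print({k:s[k].round(4) for k in('ee_pos','contact_force','moment')}) ; grab('wrist')"

```

```text
time: 11.55
ee_pos: [0.4563, 0.2002, 0.2856]
tcp_rot: [179.8, -0.1, 61.9]
contact_force: [1.6, -0.4, 4.6]
finger_gap: 0.0413
{'ee_pos': array([0.4563, 0.2002, 0.2856]), 'contact_force': array([ 1.5688, -0.4356,  4.6339]), 'moment': array([-0.2147,  0.0274,  0.0397])}
{'ee_pos': array([0.4563, 0.2002, 0.2856]), 'contact_force': array([ 1.7497, -0.1524,  5.4387]), 'moment': array([-0.2341, -0.0012, -0.0054])}
{'ee_pos': array([0.4563, 0.2001, 0.2856]), 'contact_force': array([ 1.2663, -0.0718,  4.93  ]), 'moment': array([-0.215 ,  0.0085, -0.0054])}
{'ee_pos': array([0.4563, 0.2002, 0.2856]), 'contact_force': array([ 0.8858, -0.9819,  5.373 ]), 'moment': array([-0.2532,  0.0471,  0.0669])}
time: 12.25
ee_pos: [0.4564, 0.2001, 0.2854]
tcp_rot: [179.8, -0.1, 58.4]
contact_force: [0.6, -0.9, 5.3]
finger_gap: 0.0414
{'ee_pos': array([0.4564, 0.2001, 0.2854]), 'contact_force': array([ 0.6051, -0.8751,  5.2634]), 'moment': array([-0.3148, -0.008 ,  0.0201])}
{'ee_pos': array([0.4564, 0.2001, 0.2854]), 'contact_force': array([ 1.2108, -0.6915,  5.1429]), 'moment': array([-0.2875,  0.0048,  0.0045])}
{'ee_pos': array([0.4564, 0.2001, 0.2854]), 'contact_force': array([ 1.0972, -1.4371,  4.9027]), 'moment': array([-0.275 ,  0.0161, -0.0007])}
{'ee_pos': array([0.4564, 0.2001, 0.2854]), 'contact_force': array([ 1.4112, -1.0459,  4.9956]), 'moment': array([-0.3055,  0.0316,  0.0195])}
```

```bash

python3 -m crank '[[[0,0,-0.0065],-1,0],[[0,0,-0.0065],-1,0],[[0,0,-0.0065],-1,0],[[0,0,0],0,0],[[0,0,0],0,0]]'
python3 -c "
from h import *
for i in range(2):
  s=state();print({k:s[k].round(4) for k in('ee_pos','contact_force','moment')}) ; capture('side')"
python3 -m crank '[[[0,0,-0.0065],-1,0],[[0,0,-0.0065],-1,0],[[0,0,-0.0065],-1,0],[[0,0,0],0,0],[[0,0,0],0,0]]'
python3 -c "
from h import *
for i in range(4):
  s=state();print({k:s[k].round(4) for k in('ee_pos','contact_force','moment')}) ; grab('wrist')"

```

```text
time: 12.95
ee_pos: [0.4563, 0.2001, 0.2845]
tcp_rot: [179.9, -0.2, 43.4]
contact_force: [1.0, -1.2, 5.0]
finger_gap: 0.0416
{'ee_pos': array([0.4563, 0.2001, 0.2845]), 'contact_force': array([ 0.957 , -1.1625,  4.9509]), 'moment': array([-0.2771,  0.0489, -0.0131])}
{'ee_pos': array([0.4563, 0.2001, 0.2846]), 'contact_force': array([ 1.0155, -0.7134,  4.6796]), 'moment': array([-0.2285,  0.013 , -0.0204])}
time: 13.55
ee_pos: [0.4563, 0.2, 0.2838]
tcp_rot: [179.9, -0.2, 28.4]
contact_force: [0.5, -1.3, 5.1]
finger_gap: 0.0418
{'ee_pos': array([0.4563, 0.2   , 0.2838]), 'contact_force': array([ 0.4624, -1.2595,  5.1443]), 'moment': array([-0.2838,  0.1478,  0.0497])}
{'ee_pos': array([0.4563, 0.2   , 0.2838]), 'contact_force': array([ 0.1756, -0.9061,  6.0193]), 'moment': array([-0.2825,  0.1429,  0.068 ])}
{'ee_pos': array([0.4563, 0.2   , 0.2838]), 'contact_force': array([ 0.4731, -1.5886,  6.6551]), 'moment': array([-0.281 ,  0.1169,  0.0005])}
{'ee_pos': array([0.4563, 0.2   , 0.2838]), 'contact_force': array([ 0.4217, -0.5415,  5.4401]), 'moment': array([-0.3055,  0.1368, -0.0175])}
```

```bash
cat > m.py <<'E'
from h import *
L=[]
for i in range(5):
    L.append(np.r_[(s:=state())['ee_pos'][2],s['contact_force'],s['moment'],s['tcp_rot'][2]]); capture('side')
print(np.mean(L,0).round(4))
E
python3 -m crank '[[[0,0,-0.0065],-1,0],[[0,0,-0.004],-1,0],[[0,0,0],0,0],[[0,0,0],0,0],[[0,0,0],0,0]]' >/dev/null; python3 m.py
python3 -m crank '[[[0,0,0],-1,0],[[0,0,0],0,0],[[0,0,0],0,0],[[0,0,0],0,0],[[0,0,0],0,0]]' >/dev/null; python3 m.py

```

```text
[ 0.2837  0.2983 -0.4331  7.0524 -0.1709  0.2866 -0.0296 18.3527]
[ 0.2837  0.3042 -0.6417  6.8828 -0.0841  0.3184 -0.0273 13.3524]
```

```bash

python3 -m crank '[[[0,0,0],-1,0],[[0,0,0],0,0],[[0,0,0],0,0],[[0,0,0],0,0],[[0,0,0],0,0]]' >/dev/null; python3 m.py
python3 -m crank '[[[0,0,0],-0.5,0],[[0,0,0],0,0],[[0,0,0],0,0],[[0,0,0],0,0],[[0,0,0],0,0]]' >/dev/null; python3 m.py

```

```text
[ 0.2837 -0.2323 -0.2025  6.9802 -0.0764  0.3463 -0.0712  8.3478]
[ 0.2837  0.1585 -0.149   6.9105 -0.0198  0.3697 -0.0155  5.8542]
```

```bash
python3 - <<'E'
from h import *
p,d=grab('wrist'); cv2.imwrite('pics/w6.png',cv2.resize(p[150:330,140:380,::-1],(800,600)))
b=(215,225,70,50);print(cent(p,b,(20,100,140),(30,255,255)),cent(p,b,(0,0,150),(180,60,255)))
E
```

```text
Traceback (most recent call last):
  File "h.py", line 20, in cent
    return M['m10']/M['m00']+x0,M['m01']/M['m00']+y0,M['m00']
           ~~~~~~~~^~~~~~~~~
ZeroDivisionError: float division by zero
```

View pics/w6.png

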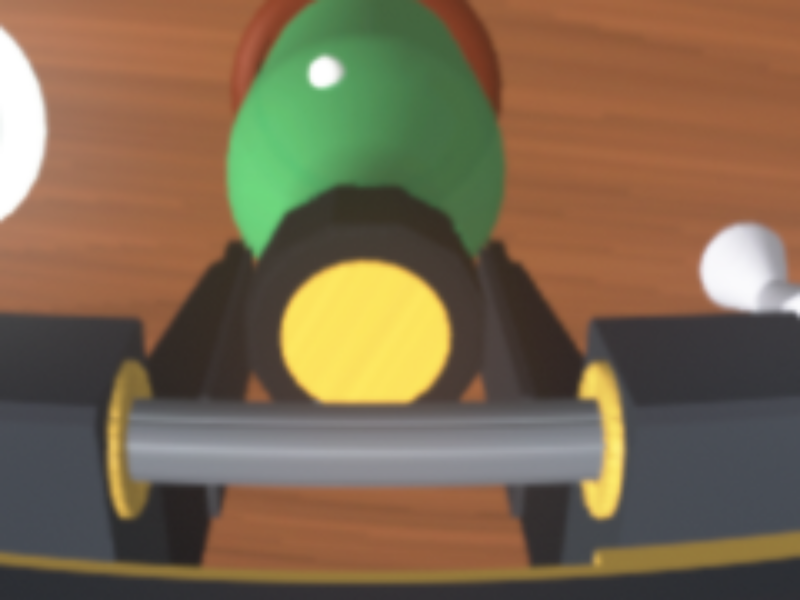

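The cap looks square in the jaws with its dot just behind the bar, so it lags slightly at most. The pip is at (325,72) in the crop. I'll recheck the bottle angle and read joint 6 torque.

```bash
python3 - <<'E'
from h import *
f=np.load('wrist.npz'); print(f['pos'],f['rot'])
p=f['p']; w=cent(p,(228,160,22,22),(0,0,190),(180,70,255)); B=ray('wrist',249.5,249.6,f['pos'][2]-.062); print(w,B)
for z in(.13,.14,.15):
    W=ray('wrist',*w[:2],z); e=(W-B)[:2]; print(W,np.hypot(*e),np.degrees(np.arctan2(e[1],e[0])))
print(state()['effort'],state()['qpos'])
E
python3 -m crank '[[[0,0,0],-0.5,0],[[0,0,0],0,0],[[0,0,0],0,0],[[0,0,0],0,0],[[0,0,0],0,0]]' >/dev/null; python3 m.py; python3 -c "from h import *; print(state()['effort'])"
```

```text
[0.45620948 0.20035051 0.28368353] [-1.79947099e+02 -1.78675622e-01  5.85372344e+00]
(236.70731707317074, 171.29268292682926, 82.0) [0.45654835 0.20211577 0.22168353]
[0.4829843  0.21573109 0.13      ] 0.02973610900922712 27.249845172992103
[0.48496166 0.21548709 0.14      ] 0.0314023620418668 25.201693204556943
[0.48693903 0.21524308 0.15      ] 0.03310467514451676 23.36202664680099
[ 1.09000141e-01 -2.29359984e+01 -3.23320055e+01 -5.58851764e-02
 -3.00692897e-01 -2.50886776e-02] [ 1.75276189e+01 -1.23571815e+01  1.14158325e+02  1.66578630e-02
  7.80154220e+01  1.01670580e+02]
[ 2.8360e-01 -1.5060e-01 -6.3430e-01  6.3536e+00  3.4100e-02  3.6940e-01
 -5.1000e-03  3.3591e+00]
[ 1.23607186e-01 -2.29868209e+01 -3.23636305e+01 -6.76130550e-02
 -2.79842410e-01  5.31359707e-03]
```

```bash
cat > m.py <<'E'
from h import *
L=[]
for i in range(8):
    s=state(); L.append(np.r_[s['ee_pos'][2],s['contact_force'],s['moment'],s['tcp_rot'][2],s['effort'][5]]); capture('side')
print(np.mean(L,0).round(4),'sd',np.std(L,0)[[6,8]].round(4))
E
python3 m.py
python3 -m crank '[[[0,0,0],-0.4,0],[[0,0,0],0,0],[[0,0,0],0,0],[[0,0,0],0,0],[[0,0,0],0,0]]' >/dev/null; python3 m.py
python3 -m crank '[[[0,0,0],-0.2,0],[[0,0,0],0,0],[[0,0,0],0,0],[[0,0,0],0,0],[[0,0,0],0,0]]' >/dev/null; python3 m.py
```

```text
[ 2.8360e-01 -4.0370e-01 -5.9660e-01  6.3816e+00  3.0700e-02  3.5110e-01
  5.0000e-03  3.3575e+00  5.3000e-03] sd [0.0254 0.    ]
[ 0.2836  0.3491 -0.7629  6.2778  0.0233  0.3471  0.1036  1.3753  0.1033] sd [0.0208 0.    ]
[ 0.2836 -0.1064 -0.595   6.7823  0.0225  0.3369  0.1828  0.3882  0.18  ] sd [0.0367 0.    ]
```

Joint torque rose sharply to 0.18 N m about 0.35 rad past touchdown, and the travel matches fully home, so cap 1 fits and is tight. Release, lift, and go to cap 2.

```bash

python3 -m crank '[[[0,0,0],0,0.5],[[0,0,0],0,0.7],[[0,0,0],0,0.7],[[0,0,0.3],0,0.7],[[0,0,0.6],0,0.7]]'
python3 -m crank '[[[0,0,0.9],0,0.7],[[0,0,0.3],0,0.7],[[0,-0.8,0],1,0.7],[[0.2,-0.95,0],1,0.7],[[0.2,-0.95,0],0.72,0.7]]'
python3 - <<'E'
from h import *
p,d=grab('top'); cv2.imwrite('pics/t2.png',cv2.resize(p[165:225,165:245,::-1],(800,600),interpolation=cv2.INTER_CUBIC))
q=cent(p,(180,178,25,26),(15,100,140),(28,255,255)); dd=d[int(q[1]),int(q[0])]; print(q,dd,world('top',q[0],q[1],dd))
E
```

```text
time: 20.25
ee_pos: [0.4544, 0.1997, 0.3162]
tcp_rot: [179.9, 0.3, 0.4]
contact_force: [0.2, 0.0, 0.1]
finger_gap: 0.0657
time: 20.75
ee_pos: [0.4713, 0.0912, 0.3658]
tcp_rot: [180.0, -0.0, 14.2]
contact_force: [0.0, -1.0, 1.0]
finger_gap: 0.0666
(186.93548387096774, 191.25806451612902, 31.0) 1.4298791 [0.45227638 0.20727938 0.22127318]
```

View pics/t2.png

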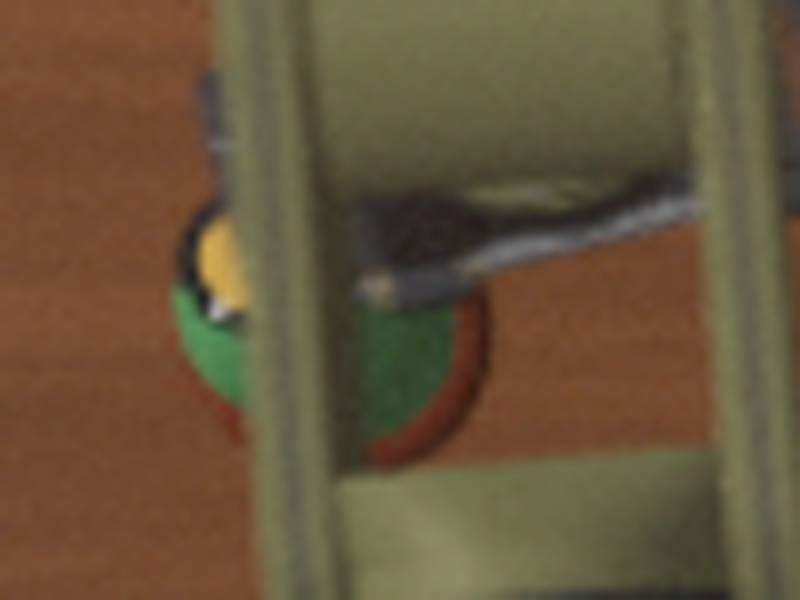

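```bash

python3 -m crank '[[[0.2,-0.95,0],0,0.7],[[0.2,-0.95,0],0,0.7],[[0.2,-0.95,0],0,0.7],[[0.2,-0.95,0],0,0.7],[[0.2,-0.95,0],0,0.7]]' >/dev/null
python3 -m crank '[[[0.2,-0.95,-0.4],0,0.7],[[0.2,-0.95,-0.9],0,0.7],[[0.2,-0.95,-0.9],0,0.7],[[0.15,-0.9,-0.9],0,0.7],[[0,0,-0.9],0,0.7]]'
python3 -m crank '[[[0,0,0],0,0.7],[[0,0,0],0,0.7],[[0,0,0],0,0.7],[[0,0,0],0,0.7],[[0,0,0],0,0.7]]'
python3 - <<'E'
from h import *
p,d=grab('wrist'); print(state()['ee_pos'],state()['tcp_rot']); cv2.imwrite('pics/w7.png',cv2.resize(p[...,::-1],(800,600)))
b=(190,150,120,90)
br=cent(p,b,(20,100,140),(30,255,255)); wd=cent(p,b,(0,0,190),(180,60,255)); print(br,wd)
B=ray('wrist',*br[:2],.022);W=ray('wrist',*wd[:2],.022);e=W-B
print(B.round(4),'yaw',np.degrees(np.arctan2(e[1],e[0])),np.hypot(*e[:2]))
E
```

```text
time: 21.8
ee_pos: [0.5406, -0.2463, 0.2092]
tcp_rot: [179.9, -0.0, 13.7]
contact_force: [0.4, 0.1, -0.5]
finger_gap: 0.0664
time: 22.3
ee_pos: [0.5413, -0.2427, 0.2131]
tcp_rot: [179.9, -0.2, 14.0]
contact_force: [0.2, -0.1, 0.2]
finger_gap: 0.0663
[ 0.54104516 -0.2426868   0.21261122] [ 1.79883867e+02 -1.21734581e-01  1.40028496e+01]Traceback (most recent call last):
  File "<stdin>", line 4, in <module>
  File "h.py", line 20, in cent
    return M['m10']/M['m00']+x0,M['m01']/M['m00']+y0,M['m00']
           ~~~~~~~~^~~~~~~~~
ZeroDivisionError: float division by zero
```

View pics/w7.png

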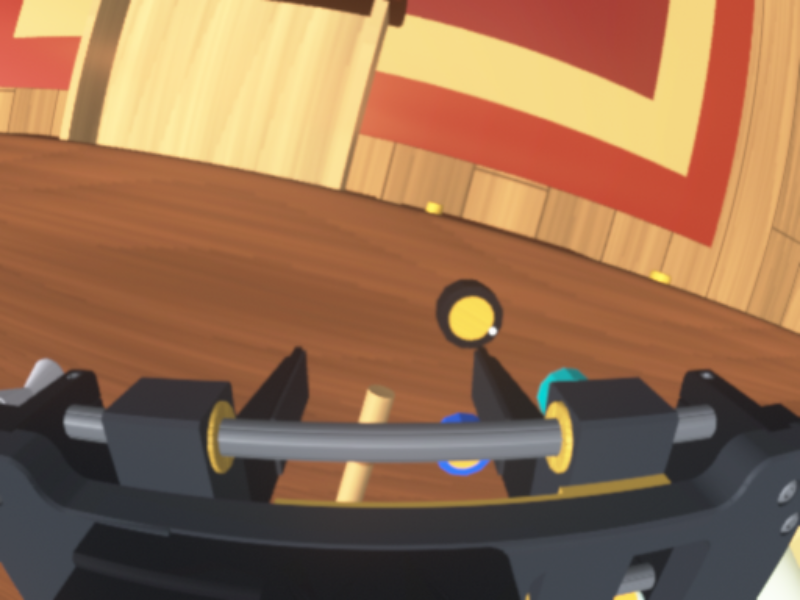

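The top view shows the cap on the bottle (brass at (225,265), half covered by the arm). In the wrist view, cap 2's brass is at (471,319) and its dot at (492,331).

```bash
python3 - <<'E'
from h import *
B=ray('wrist',471*.64-.5,319*.64-.5,.022);W=ray('wrist',492*.64-.5,331*.64-.5,.022);e=W-B
print(B.round(4),'yaw',np.degrees(np.arctan2(e[1],e[0])),np.hypot(*e[:2]))
E
```

```text
[ 0.5421 -0.2947  0.022 ] yaw -105.73396896684112 0.016691421950485414
```

```bash

python3 -m crank '[[[0,-0.64,-0.5],0,0.7],[[0,-0.64,-0.7],0,0.7],[[0,0,-0.8],0,0.7],[[0,0,-0.8],0,0.7],[[0,0,-0.45],0,0.7]]'
python3 -m crank '[[[0,0,0],0,0.7],[[0,0,0],0,0],[[0,0,0],0,0],[[0,0,0],0,0],[[0,0,0],0,0]]'
python3 -m crank '[[[0,0,0],0,0],[[0,0,0.4],0,0],[[0,0,0.8],0,0],[[0,0,0.9],0,0],[[0,0,0.5],0,0]]'
python3 -m crank '[[[0.5,0.8,0],0,0],[[0.5,0.85,0],0,0],[[0.5,0.85,0],0,0],[[0.5,0.85,0],0,0],[[0.5,0.85,0],0,0]]'
python3 -m crank '[[[0.5,0.85,0],0,0],[[0.2,0.75,0],0,0],[[0,0,-0.3],0,0],[[0,0,0],0,0],[[0,0,0],0,0]]'
```

```text
time: 22.85
ee_pos: [0.5393, -0.2934, 0.0784]
tcp_rot: [-179.9, 0.1, 13.9]
contact_force: [0.5, 0.5, -0.5]
finger_gap: 0.0666
time: 23.35
ee_pos: [0.5407, -0.2942, 0.0814]
tcp_rot: [179.9, -0.0, 14.0]
contact_force: [1.0, -0.7, 0.7]
finger_gap: 0.0416
time: 23.85
ee_pos: [0.5414, -0.2947, 0.1894]
tcp_rot: [179.8, -0.2, 14.0]
contact_force: [0.8, 0.2, 0.1]
finger_gap: 0.0418
time: 24.35
ee_pos: [0.641, -0.1246, 0.1861]
tcp_rot: [180.0, -0.0, 14.0]
contact_force: [1.1, 1.0, -1.4]
finger_gap: 0.0417
time: 24.85
ee_pos: [0.6677, -0.0627, 0.1724]
tcp_rot: [-180.0, 0.1, 13.9]
contact_force: [-0.2, 0.1, 0.0]
finger_gap: 0.0418
```

```bash

python3 -m crank '[[[0,0,-0.8],0,0],[[0,0,-0.9],0,0],[[0,0,-0.9],0,0],[[0,0,-0.6],0,0],[[0,0,-0.2],0,0]]'
python3 -m crank '[[[0,0,0],0,0],[[0,0,0],0,0],[[0,0,0],0,0.65],[[0,0,0],0,0.65],[[0,0,0],0,0.65]]'
python3 -m crank '[[[0,0,0.5],0,0.65],[[0,0,0.9],0,0.65],[[0,0,0.9],0,0.65],[[0,0,0.9],0,0.65],[[0,0,0.9],0,0.65]]'
python3 -m crank '[[[0,0,0.9],0,0.65],[[-0.7,-0.7,0],0,0.65],[[-0.7,-0.7,0],0,0.65],[[-0.7,-0.7,0],0,0.65],[[-0.7,-0.7,0],0,0.65]]'
python3 -m crank '[[[-0.7,-0.7,0],0,0.65],[[-0.7,-0.7,0],0,0.65],[[-0.7,-0.7,0],0,0.65],[[0,-0.9,0],0,0.65],[[0,0,0],0,0.65]]'
python3 - <<'E'
from h import *
p,d=grab('top'); cv2.imwrite('pics/t3.png',cv2.resize(p[90:240,130:330,::-1],(800,600),interpolation=cv2.INTER_CUBIC))
for n,b,z in(('bottle cap',(178,176,25,26),.222),('drawer cap',(240,118,70,36),-.065)):
    try:
        q=cent(p,b,(15,140,140),(28,255,255)); dd=d[int(q[1]),int(q[0])]; print(n,q,dd,world('top',q[0],q[1],dd),ray('top',*q[:2],z))
    except Exception as e: print(n,e)
E
```

```text
time: 25.35
ee_pos: [0.6659, -0.0631, 0.0335]
tcp_rot: [-179.9, 0.3, 13.9]
contact_force: [-0.1, 1.1, -0.6]
finger_gap: 0.042
time: 25.85
ee_pos: [0.6691, -0.0621, 0.0381]
tcp_rot: [180.0, -0.1, 14.0]
contact_force: [0.4, -0.4, 0.3]
finger_gap: 0.059
time: 26.35
ee_pos: [0.6683, -0.0619, 0.2027]
tcp_rot: [180.0, -0.0, 14.0]
contact_force: [0.5, 0.6, -1.1]
finger_gap: 0.0618
time: 26.85
ee_pos: [0.5553, -0.1747, 0.2374]
tcp_rot: [180.0, -0.0, 14.0]
contact_force: [0.4, 0.1, 0.1]
finger_gap: 0.0615
time: 27.35
ee_pos: [0.4716, -0.297, 0.2376]
tcp_rot: [179.9, -0.0, 13.7]
contact_force: [-0.4, 0.4, 0.2]
finger_gap: 0.0618
bottle cap (189.5375, 190.2125, 80.0) 1.4306401 [0.45530457 0.19981953 0.2208338 ] [0.45517304 0.19965219 0.222     ]
drawer cap (276.188679245283, 137.52830188679246, 53.0) 1.737119 [ 0.67119721 -0.06327173 -0.06371939] [ 0.67147962 -0.06331615 -0.065     ]
```

View pics/t3.png

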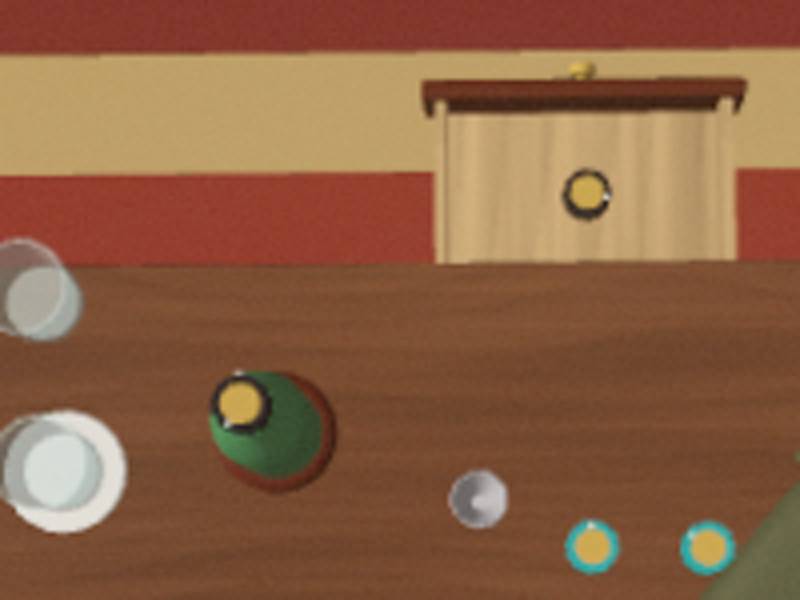

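The last view shows the cap on the bottle, with brass at (240,402) and its dot matching the commanded angle. Cap 2 sits upright in the drawer at (587,192), and nothing else has moved.

```bash
python3 -c "
from rig import hand_in; print(hand_in())"
```

```text
the job is handed in; nothing more can be done
None
```

I handed the job in at about 27 s: the cap that started nearest the drawer is screwed home on the green bottle, and the other cap is in the drawer.

- **Fit:** I screwed that cap on clockwise in one grip. It passed the wrong cap's binding angle (0.65 rad past the thread beginning) with no measurable resistance and kept sinking at the thread's pitch. I never screwed the other cap, since this one went fully down.
- **Tightness:** I stopped when joint 6 torque rose sharply to 0.18 N m, about 0.38 rad past touchdown. That is past tight at 0.3 rad and short of overstrain at 0.5 rad. The wrist moment was noisy, but at the end it agreed at 0.18 N m.
- **Final top view:** The bottle cap's top is at z ≈ 0.221 m (0.222 m expected) and within about 1 mm of where it was released. Its dot still stands at the angle I left it. The other cap stands upright in the drawer at about x 0.671, y −0.063 m.
- **Surroundings:** The tumblers and jigger looked unmoved. The muddler was outside the last picture. My moves over and beside it were at a height clear of it, but I did not check it again.
- **Not checked:**
  - The cap's pressing force on the glass could not be measured after release, so tightness rests on the torque and angle.
  - A second green bottle in a similar stand stands at the far right. I took the one beside the tumblers to be the one meant and did not inspect the other closely.

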